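# Seat the lens barrel in the V-mount and hold it clamped

### The job

Take the thicker of the two dark barrels (the lens) from its white rest and lay it gently in the two aluminium vees of the clamp mount, centred end to end, and let go of it while the clamp arm is still open. Then swing the clamp arm over and press its crossbar down until the arm is level, so that the sprung foot squeezes the lens onto both sides of the vees. The clamp has no catch: finish while still holding it pressed down, without touching the lens itself, and leave everything else where it stands.

Things in the scene. Friction and masses are not known exactly. Their poses are not given: they have to be found in the camera images.
- lens: The lens: dark metal barrel with glass ends, a plain cylinder 34 mm in diameter and 130 mm long, about 0.2 kg (varies by 30 percent). Origin at its centre, y along its axis (both ends alike; it may be rolled about y). It starts lying on a white rest, its axis 33 mm above the table, up to 10 mm off the rest's middle.
- rest_lens: White plastic rest under the lens, fixed; origin on the table under its middle, y along the lens. Floor plate 64 by 120 by 6 mm; vee supports, each 14 mm long, at y = -45 and +45 mm, 60 mm wide over all, tops 26 mm above the table. Between them the barrel is free to grasp.
- thin: The other dark barrel, not wanted: 22 mm in diameter, 130 mm long, on a second white rest of the same kind. Origin at its centre, y along its axis. Leave it.
- mount: The clamp mount, fixed: dark base plate 90 mm (x) by 190 mm (y, from -115 to +75 mm), 12 mm thick, z up. Two aluminium vee supports, each 20 mm long, at y = -45 and +45 mm; the 70 mm between them are free down to the plate. The 90 degree groove runs along y: bottom 31 mm, tops 52 mm above the table, mouth 43 mm wide. Origin: on the table below the groove's middle.
- vee_near: The -x side of both vee supports (sloping faces); origin and axes as the mount.
- vee_far: The +x side of both vee supports (sloping faces); origin and axes as the mount.
- seat (a point): Where the centre of the seated lens belongs: above the mount's origin, 55 mm above the table; axes as the mount, the seated lens lies along y.
- clamp_arm (a joint): Angle of the clamp arm (rad): 0 = level and closed, against its internal stop; pi/2 = upright; 2.0 = open stop, leaning outwards to the mount's -y. It stays at any angle it is left at (hinge friction 0.15 N m), but once closed on the lens its foot spring lifts it again if let go.
- clamp_hinge (a point): Hinge of the clamp arm, between two posts 112 mm high: at y = -95 mm in the mount, 100 mm above the table; its axis runs along the mount's x. The arm is a steel strap 24 mm wide and 8 mm thick; level, it runs from here towards the mount's +y over the lens.
- press_bar (a point): Centre of the crossbar at the arm's free end, 140 mm from the hinge axis: a round steel bar 14 mm in diameter, 60 mm long, along the mount's x. Push it from outside (the mount's -y) to swing the arm over, then press it from above. With the arm level its axis is 100 mm above the table, at y = +45 mm in the mount.
- foot: Sprung rubber foot, 16 mm in diameter, under the arm, 95 mm from the hinge; its end stands 36 mm below the arm's centreline. It touches the seated lens with the crossbar about 12 mm above its lowest place. Spring 1 N per mm, travel 12 mm: with the arm level it presses the lens with about 8 N, for 5 to 7 N on the crossbar. Origin on the arm's centreline.
- jar: Bystander, leave alone: small closed glass jar with a black cap, 42 mm in diameter, 50 mm high, between the mount and the rests. Origin at the middle of its underside.
- brown_bottle: Bystander, leave alone: brown reagent bottle, 70 mm in diameter, 170 mm high, far right of the table. Origin at the middle of its underside.
- clear_bottle: Bystander, leave alone: clear reagent bottle, 66 mm in diameter, 160 mm high, far left of the table. Origin at the middle of its underside.
- beaker: Bystander, leave alone: glass beaker, 68 mm in diameter, 80 mm high, beyond the mount. Origin at the middle of its underside.
- dish: Bystander, leave alone: flat open glass dish, 90 mm in diameter, 18 mm high, beyond the mount. Origin at the middle of its underside.
- driver: Bystander, leave alone: screwdriver with a black handle, 200 mm long and 26 mm thick, lying across beyond the rests; origin under its middle.
- collar: Bystander, leave alone: loose aluminium ring, 48 mm outside, 12 mm high, near the robot. Origin at the middle of its underside.
Mind the look-alikes: they are no part of the job. What is meant by the mount is not blue, and is the smaller of those in its own colour. What is shaped like the lens but orange is not meant.

How it is judged:
On the way:
1. the lens lies seated and centred in the vees, let go, with the clamp arm still open (x of lens in the frame of seat between -0.003 and 0.003 m and y of lens in the frame of seat between -0.015 and 0.015 m and z of lens in the frame of seat between -0.003 and 0.003 m and angle between the y axis of lens and the y axis of mount, either way round below 0.06 rad and contact force between the fingers and lens below 0.2 N and value of joint clamp_arm above 0.8 rad and linear speed of lens below 0.02 m/s), for 0.2 s.
At the end, for the whole second after the job is handed in: The lens lies in the vees (3 mm across and in height, 15 mm along, 0.06 rad), at rest and untouched by the fingers; the clamp arm is held within 0.06 rad of level, its foot pressing the lens with over 4 N and the lens pressing each side of the vees with over 2 N (x of lens in the frame of seat between -0.003 and 0.003 m and y of lens in the frame of seat between -0.015 and 0.015 m and z of lens in the frame of seat between -0.003 and 0.003 m and angle between the y axis of lens and the y axis of mount, either way round below 0.06 rad and contact force between the fingers and lens below 0.2 N and value of joint clamp_arm below 0.06 rad and contact force between foot and lens above 4 N and contact force between lens and vee_near above 2 N and contact force between lens and vee_far above 2 N and linear speed of lens below 0.02 m/s); the arm keeps its last pose, push and grip.
It fails at once if the lens is banged or forced into the vees with more than 40 N on one side (contact force between lens and vee_near above 40 N or contact force between lens and vee_far above 40 N).
It fails at once if something else on the table is moved by more than 25 mm (distance of any of thin, jar, brown_bottle, clear_bottle, beaker, dish, driver, collar from where it was at the start of the episode above 0.025 m).
It also fails if it takes over 61 s, if anything falls off the work surface, if the arm or the gripper's body presses on something with over 40 N, if the wrist force passes 120 N, or if a joint passes its speed limit or range.

### The arm

A 6-joint arm with a two-finger parallel gripper is mounted at the origin on the work surface. World frame = base frame: x ahead of the robot, y to its left, z up, the work surface at z = 0. Lengths are in m, angles in rad, forces in N, time in s.
With the tool pointing down it reaches from about 0.35 to 0.775 m from the base axis. Payload 7.3 kg.
Tool frame: the origin (TCP) lies at the very end of the fingers, on their centre line; the grasp point (between the pads) lies 19 mm behind it (pinch_z is the distance from the TCP to the grasp point, in m); z points along the fingers, y is the line along which they close (so a half turn about z gives the same grasp; the last joint's range is limited). The gripper opens to 92 mm and grips with 3 to 60 N. Pads are 19 mm wide; open, the fingers measure 130 mm over their backs; the gripper's body (75 mm by 190 mm) begins 47 mm behind the grasp point.
Start: joints at [1.06, 0.342, 1.524, -0, 1.275, -0.146], TCP at [0.187, 0.49, 0.227] pointing down, gripper open.
Joint ranges: [-2.53, 2.53], [-0.77, 2.02], [0.04, 2.7], [-1, 4.14], [0.28, 2.66], [-3.11, 3.11]. Speed limits (rad/s): [2.57, 2.57, 3.14, 3.14, 3.14, 3.14].

### API

Orientations are given as [roll, pitch, yaw] about the fixed x, y, z axes, in that order (R = Rz(yaw) Ry(pitch) Rx(roll)).
In Python, from cell import * gives the robot as it stands.
- The arm moves only by the tool arm_command, never from a script. Its arguments are lists of equal length, an entry for each row: "fingers": the gripper command: -1 is fully open, 1 is shut, values between are in proportion; "travel": the shift along the tool's x, y, z in m, a list of three; "dr": the turn, a rotation vector about the tool's x, y, z in degrees, a list of three. In form: {"fingers": [fingers, ...], "travel": [[x, y, z], ...], "dr": [[wx, wy, wz], ...]}. A call has 1 to 8 rows; each row is the pose to reach, as a shift and turn from the pose commanded when the call began, along the tool's axes at that moment; what a row does not reach only later rows make up. A row lasts 1/12 s, in which the tool goes at most 41.7 mm and 7.16 degrees, less where a joint would pass 70% of its speed; a pose out of reach is approached as far as the arm can. A call with a gripper value outside its range is refused whole. The fingers move at their own pace and stop on an object; "squeeze" is the grip in N (left out, the last holds). Time passes only in rows, so rows that repeat a pose let the fingers close. It gives the time, the measured TCP pose, the force, the opening and the grip force at its end, in the units of the state.
- observe(): the state, without advancing time (a new reading comes with each control period).
- read_camera(name): name is "side" or "top"; returns a dict with "color" (384x512x3 uint8, blue, green, red), "z_map" (384x512 float32, m along the optical axis (not along the pixel's ray), 0 where there is no reading), "fx", "fy", "cx", "cy" (pixels), "R" (3x3) and "t" (3): a world point X has camera coordinates R X + t. Camera axes: x right, y down, z forward; pixel columns grow to the right and rows downward; lengths in m; the calibration is good to about 2 mm. A picture is of the moment at which its call begins.
- hand_in(): hands the job in; it is judged then, once.
The state is a dict: "time": time; "qpos": joint angles; "qvel": joint speeds; "joint_efforts": joint torques, N m; "tool_pos": TCP position; "tool_rot": TCP orientation; "contact_force": force on the tool from outside, world axes, zero at the start; "torque": the same for the moment, N m; "opening": finger opening in m; "grip_force": force on a finger pad.
Only numpy, scipy, OpenCV 4.12 (cv2) and the standard library are available. Lean on these libraries where they do the work, as an engineer would, in place of code of your own. Each camera call takes 0.05 s, during which the arm holds its last target. There are 200 camera calls.

## Working session

There is one attempt and no reset: what is moved stays moved. The work goes in short steps, Python scripts to look and compute and a tool call to move; the robot and the scene stay as the last step left them, time stands still between calls to the robot, and variables do not carry over. Pictures are saved under pics/ and viewed, at most 10 in all, crops included, and the job is handed in when it is done.

Besides the shell and the picture viewer there is one more tool, called after "Request:" as name(argument=value, ...) on one line, values as JSON. arm_command: Moves the arm, as the interface text tells. Its arguments: {"type":"object","properties":{"fingers":{"type":"array","items":{"type":"number"}},"travel":{"type":"array","items":{"type":"array","items":{"type":"number"}}},"dr":{"type":"array","items":{"type":"array","items":{"type":"number"}}},"squeeze":{"type":"number"}},"required":["fingers","travel","dr"]}

```bash
mkdir -p pics; ls; python3 - <<'E'
from cell import *
import cv2,numpy as np
print(observe())
for n in ("top","side"):
    c=read_camera(n); np.savez(f"{n}0.npz",**c); cv2.imwrite(f"pics/{n}0.png",cv2.resize(c["color"],(800,600)))
    print(n,c["fx"],c["cx"],c["cy"],c["R"],c["t"])
E
```

```text
pics
{'time': 0.0, 'qpos': array([ 1.06000937e+00,  3.42731566e-01,  1.52503381e+00, -5.27563793e-05,
        1.27538902e+00, -1.45971479e-01]), 'qvel': array([-0.00066187, -0.0003155 ,  0.00029871,  0.00277118, -0.00117773,
        0.0007066 ]), 'joint_efforts': array([ 1.15997234e-03, -4.31248677e+01, -2.44226342e+01,  7.18008773e-02,
        5.61328093e-02, -1.44677829e-04]), 'tool_pos': array([0.18708334, 0.49009137, 0.22603451]), 'tool_rot': array([-3.14004018e+00, -1.77250299e-04,  2.77679244e+00]), 'contact_force': array([-0.37323129,  0.27386287,  0.15303928]), 'torque': array([-0.05011497, -0.00329367,  0.00743397]), 'grip_force': 0.0, 'opening': 0.09195567871544766}
top 372.80423407220763 263.3143110335491 197.6576036440576 [[-0.0143041  -0.99980282  0.01377358]
 [-0.99466577  0.0128206  -0.10235055]
 [ 0.10215378 -0.01516414 -0.99465303]] [0.00493449 0.51085846 1.11260826]
side 498.3135299680223 242.51413964508586 187.23847249064906 [[-0.93807891 -0.34640558 -0.00333628]
 [-0.2073333   0.56912942 -0.79567871]
 [ 0.27752632 -0.7457177  -0.60570972]] [0.49682103 0.198606   1.28389789]
```

View pics/top0.png

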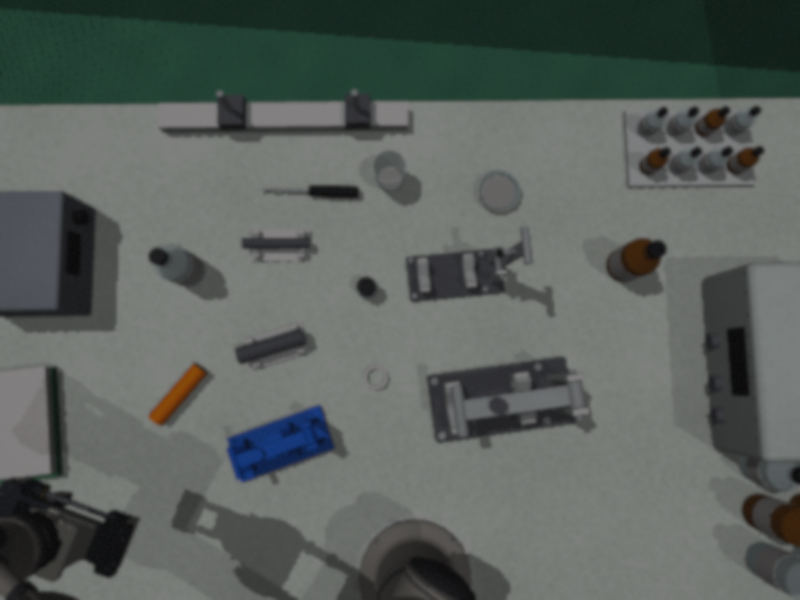

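View pics/side0.png

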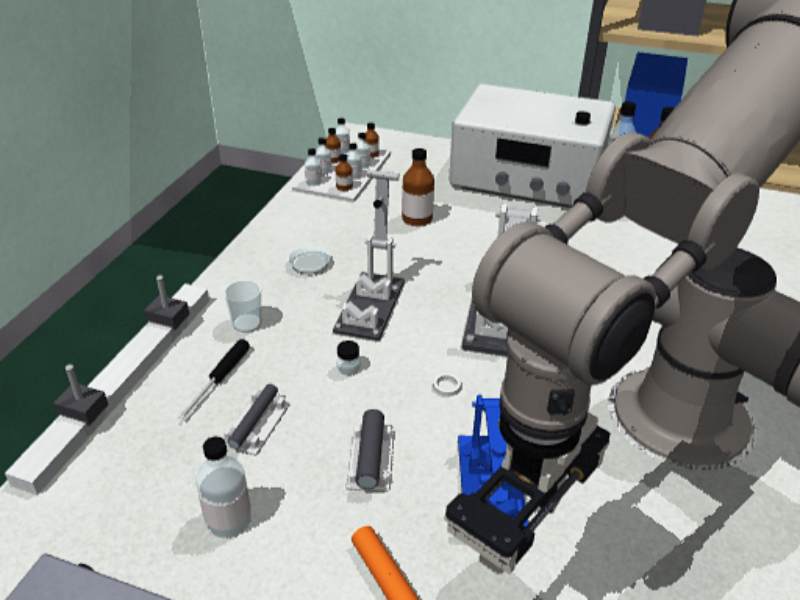

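Top view (800x600 picture): barrels are the thick dark one at (272,345), a thin dark one at (277,243) and an orange one at (178,394). Mounts are the small dark one at (455,275), the large dark one at (505,400) and the blue one at (280,443). I choose the thick dark barrel and the small dark mount, whose arm leans to the right (world −y). Next I measure both and check them in a crop.

```bash
cat > h.py <<'E'
import numpy as np,cv2
def cloud(c):
    z=c["z_map"].astype(float); v,u=np.mgrid[:z.shape[0],:z.shape[1]]
    p=np.stack([(u-c["cx"])/c["fx"]*z,(v-c["cy"])/c["fy"]*z,z],-1)
    P=(p-c["t"])@c["R"]; P[z==0]=np.nan; return P
def project(c,X):
    q=np.atleast_2d(X)@c["R"].T+c["t"]; return np.c_[c["fx"]*q[:,0]/q[:,2]+c["cx"],c["fy"]*q[:,1]/q[:,2]+c["cy"]]
E
python3 - <<'E'
from h import *
np.set_printoptions(precision=4,suppress=True)
c=dict(np.load("top0.npz")); P=cloud(c); s=512/800
hsv=cv2.cvtColor(c["color"],cv2.COLOR_BGR2HSV)
def reg(x0,y0,x1,y1): return (slice(int(y0*s),int(y1*s)),slice(int(x0*s),int(x1*s)))
def fit(name,box,lo,hi,dark=None):
    r=reg(*box);Q=P[r].reshape(-1,3);V=hsv[r][...,2].ravel()
    m=(Q[:,2]>lo)&(Q[:,2]<hi)
    if dark: m&=V<dark
    Q=Q[m]; rc=cv2.minAreaRect(Q[:,:2].astype(np.float32)); b=cv2.boxPoints(rc)
    print(name,m.sum(),"mean",Q.mean(0),"rect",rc,"zmax",Q[:,2].max()); 
    d=np.linalg.svd(Q[:,:2]-Q[:,:2].mean(0))[2][0] if len(Q)<4000 else 0; print("   dir",d,np.degrees(np.arctan2(d[1],d[0])))
    return Q
fit("lens",(225,320,320,370),.036,.07)
fit("thin",(235,228,320,268),.03,.07)
fit("plate",(400,240,560,310),.004,.02)
fit("vees",(400,240,487,310),.035,.065)
fit("hinge",(480,225,550,280),.08,.14)
fit("bar",(480,215,550,280),.17,.30)
fit("jar",(350,270,385,310),.02,.07)
fit("collar",(360,360,395,395),.005,.03)
t=c["color"][130:240,140:360]; cv2.imwrite("pics/crop.png",cv2.resize(t,None,fx=3.6,fy=3.6,interpolation=2))
E
```

```text
lens 489 mean [0.4424 0.2691 0.0462] rect ((0.4429236650466919, 0.26959729194641113), (0.033367544412612915, 0.13081035017967224), 16.585594177246094) zmax 0.05394233676835751
   dir [ 0.2855 -0.9584] -73.4139838945901
thin 251 mean [0.646  0.263  0.0338] rect ((0.6454054117202759, 0.2632598280906677), (0.12820732593536377, 0.0192362442612648), 89.58214569091797) zmax 0.03892584736142117
   dir [-0.0043 -1.    ] -90.24882078421766
plate 1360 mean [ 0.5795 -0.0884  0.0111] rect ((0.582359254360199, -0.13893671333789825), (0.13886387646198273, 0.31598949432373047), 0.087387815117836) zmax 0.01946130429468835
   dir [ 0.0383 -0.9993] -87.80542443227554
vees 244 mean [ 0.5804 -0.07    0.0447] rect ((0.5807784795761108, -0.07018709182739258), (0.06475440412759781, 0.10980360209941864), 4.890347480773926) zmax 0.0532581012287968
   dir [-0.0817  0.9967] 94.68737826790509
hinge 109 mean [ 0.5824 -0.1626  0.1104] rect ((0.5896216630935669, -0.16329708695411682), (0.058659493923187256, 0.017686795443296432), 5.279815196990967) zmax 0.13965308056944004
   dir [-0.9862 -0.1656] -170.46876377392113
bar 253 mean [ 0.5889 -0.1762  0.2237] rect ((0.5882892608642578, -0.16708484292030334), (0.059409841895103455, 0.04905553162097931), 5.042758464813232) zmax 0.24770185689551694
   dir [-1.     -0.0048] -179.7268466407955
jar 144 mean [0.5535 0.0843 0.0463] rect ((0.5541067719459534, 0.08472153544425964), (0.03621452674269676, 0.03788749873638153), 1.4328324794769287) zmax 0.053910091159163155
   dir [-0.9658 -0.2592] -164.97682924155413
collar 90 mean [0.3807 0.0699 0.0112] rect ((0.38017845153808594, 0.0694713294506073), (0.04545675218105316, 0.04521961882710457), 45.545013427734375) zmax 0.016511863289694968
   dir [ 0.0382 -0.9993] -87.8095630110408
```

View pics/crop.png

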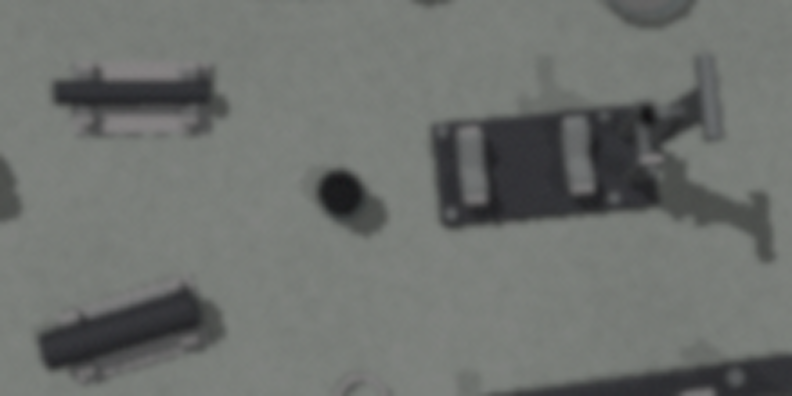

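The crop confirms it: the thick barrel at crop (120,330), thin one at (130,92), small dark mount at (555,165) with its arm roughly upright to the right. Next I check clearances under the gripper body and refine the arm angle.

```bash
cat >> h.py <<'E'
from scipy.spatial.transform import Rotation as Ro
def go(o,pos,yaw):
    R=Ro.from_euler("xyz",o["tool_rot"]); T=Ro.from_euler("xyz",[np.pi,0,np.radians(yaw)])
    print("travel",np.round(R.inv().apply(np.array(pos)-o["tool_pos"]),4),"dr",np.round((R.inv()*T).as_rotvec(degrees=True),2))
E
python3 - <<'E'
from h import *
from cell import observe
np.set_printoptions(precision=4,suppress=True)
A=[]
for n in("top","side"):
    P=cloud(dict(np.load(n+"0.npz"))).reshape(-1,3); P=P[~np.isnan(P[:,0])]
    a=np.radians(16.6); ex=np.array([np.cos(a),np.sin(a)]); ey=np.array([-ex[1],ex[0]])
    d=P[:,:2]-[.4404,.2771]; X,Y=d@ex,d@ey
    m=(abs(X)<.11)&(abs(Y)<.055)&(P[:,2]>.06)&(P[:,2]<.2); print(n,"over lens",m.sum(),P[m].max(0) if m.any() else "")
    a=np.radians(4.9); ex=np.array([np.cos(a),np.sin(a)]); ey=np.array([-ex[1],ex[0]])
    d=P[:,:2]-[.5807,-.0702]; X,Y=d@ex,d@ey
    m=(abs(X)<.11)&(abs(Y-.008)<.075)&(P[:,2]>.06); print(n,"over mount",m.sum(),P[m] if m.sum()<6 else (P[m].min(0),P[m].max(0)))
    for lo,hi in((.12,.15),(.15,.18),(.18,.21),(.21,.225),(.225,.26)):
        m=(abs(X)<.04)&(abs(Y+.12)<.12)&(P[:,2]>lo)&(P[:,2]<hi)
        if m.any(): print(n,lo,m.sum(),"X",X[m].mean(),X[m].min(),X[m].max(),"Y",Y[m].mean(),Y[m].min(),Y[m].max(),"z",P[m,2].mean(),P[m,2].max())
    m=(abs(X)<.05)&(abs(Y)<.056)&(P[:,2]>.05)&(P[:,2]<.056);print(n,"tops",m.sum(),X[m].mean(),X[m].min(),X[m].max(),Y[m].min(),Y[m].max())
go(observe(),[.4404,.2771,.12],106.6)
E
```

```text
top over lens 0 
top over mount 0 []
top 0.12 26 X -0.004274141400051035 -0.011585358899269241 0.005700315161246371 Y -0.09708508518403577 -0.10288633438950064 -0.09420041438350953 z 0.13574102131527738 0.1498062674994457
top 0.15 22 X -0.0045237895173724915 -0.012053627317198948 0.011915777058308983 Y -0.10121074061426158 -0.10582209045267425 -0.09814771506374227 z 0.16542849312592753 0.17982262734787377
top 0.18 86 X -0.0011904695495353937 -0.011887964952315356 0.010700464542894453 Y -0.09353506611543394 -0.11196106357132801 -0.07263820990767182 z 0.1990433859581217 0.2093002279016529
top 0.21 18 X -0.0020570961250485457 -0.011886915294341154 0.010991419232964969 Y -0.10869267688600985 -0.11116165626007135 -0.10737141644480282 z 0.2165815882375718 0.22446844175854036
top 0.225 142 X -0.00031224920272127164 -0.030364865950574728 0.029024647729499368 Y -0.1139792314066482 -0.12173560784077919 -0.10821271736731865 z 0.24193828802629083 0.24770185689551694
top tops 30 0.00014123230538010852 -0.03053239648576906 0.027941960653045324 -0.05455749779832582 0.05481078801198817
side over len
[... 458 characters left out ...]
04 -0.013581105602870168 0.012307372749643997 Y -0.09384976684136238 -0.11074721991930225 -0.0622680766649984 z 0.19805963980379293 0.20927312159257774
side 0.21 41 X -0.0014577795232754685 -0.013916980832969045 0.009094812938822775 Y -0.1062225445032951 -0.11419734017264785 -0.1002509569151287 z 0.21719302334212914 0.22423816658998838
side 0.225 121 X -0.002047886328314001 -0.030635529445476754 0.0281514676075111 Y -0.10828031091171977 -0.12059524450926992 -0.09946396023832642 z 0.23897483520396984 0.2486930720888632
side tops 28 -0.0028220903324070665 -0.025549845139860906 0.022114631975225778 -0.050349543355525765 0.05423387952012195
travel [-0.3127 -0.1085  0.1062] dr [-0.07  0.02 52.5 ]
```

Request:
arm_command(fingers=[-1, -1, -1, -1, -1, -1, -1, -1], travel=[[-0.31, -0.105, 0.106], [-0.31, -0.105, 0.106], [-0.31, -0.105, 0.106], [-0.31, -0.105, 0.106], [-0.31, -0.105, 0.106], [-0.31, -0.105, 0.106], [-0.31, -0.105, 0.106], [-0.31, -0.105, 0.106]], dr=[[0, 0, 52.5], [0, 0, 52.5], [0, 0, 52.5], [0, 0, 52.5], [0, 0, 52.5], [0, 0, 52.5], [0, 0, 52.5], [0, 0, 52.5]], squeeze=25)

```text
time: 0.77
tool_pos: [0.4327, 0.2867, 0.1233]
tool_rot: [-3.141, -0.0, 1.854]
contact_force: [0.6, 0.1, 0.2]
opening: 0.0919
grip_force: 0.0
```

Request:
arm_command(fingers=[-1, -1], travel=[[0, 0, 0], [0, 0, 0]], dr=[[0, 0, 0], [0, 0, 0]])

```text
time: 0.93
tool_pos: [0.4323, 0.2866, 0.1229]
tool_rot: [-3.139, 0.0, 1.857]
contact_force: [0.3, 0.2, -0.6]
opening: 0.0919
grip_force: 0.0
```

```bash
python3 - <<'E'
from h import *
from cell import observe
o=observe();print(o["time"],o["tool_pos"],np.degrees(o["tool_rot"]));go(o,[.4393,.2809,.015],106.6)
E
```

```text
0.9333 [0.43228625 0.28658231 0.12285874] [-1.79857896e+02  1.39026405e-02  1.06390769e+02]
travel [-0.0074  0.0054  0.1078] dr [-0.14  0.01 -0.21]
```

Request:
arm_command(fingers=[-1, -1, -1, -1, -1, -1], travel=[[-0.0074, 0.0054, 0.03], [-0.0074, 0.0054, 0.06], [-0.0074, 0.0054, 0.085], [-0.0074, 0.0054, 0.1], [-0.0074, 0.0054, 0.108], [-0.0074, 0.0054, 0.108]], dr=[[0, 0, 0], [0, 0, 0], [0, 0, 0], [0, 0, 0], [0, 0, 0], [0, 0, 0]])

```text
time: 1.43
tool_pos: [0.4372, 0.2833, 0.0149]
tool_rot: [-3.139, 0.0, 1.862]
contact_force: [-0.7, 1.1, 0.4]
opening: 0.092
grip_force: 0.0
```

Request:
arm_command(fingers=[1, 1, 1, 1, 1, 1, 1, 1], travel=[[0, 0, 0], [0, 0, 0], [0, 0, 0], [0, 0, 0], [0, 0, 0], [0, 0, 0], [0, 0, 0], [0, 0, 0]], dr=[[0, 0, 0], [0, 0, 0], [0, 0, 0], [0, 0, 0], [0, 0, 0], [0, 0, 0], [0, 0, 0], [0, 0, 0]], squeeze=25)

```text
time: 2.1
tool_pos: [0.4389, 0.2827, 0.0161]
tool_rot: [3.141, -0.0, 1.86]
contact_force: [0.7, 0.0, -0.1]
opening: 0.0434
grip_force: 0.0
```

Request:
arm_command(fingers=[1, 1, 1, 1, 1, 1], travel=[[0, 0, 0], [0, 0, 0], [0, 0, 0], [0, 0, 0], [0, 0, 0], [0, 0, 0]], dr=[[0, 0, 0], [0, 0, 0], [0, 0, 0], [0, 0, 0], [0, 0, 0], [0, 0, 0]])

```text
time: 2.6
tool_pos: [0.4399, 0.2831, 0.0163]
tool_rot: [3.139, -0.0, 1.861]
contact_force: [4.7, 1.5, -1.1]
opening: 0.0332
grip_force: 25.0
```

Request:
arm_command(fingers=[1, 1, 1, 1, 1, 1], travel=[[0, 0, -0.015], [0, 0, -0.04], [0, 0, -0.07], [0, 0, -0.1], [0, 0, -0.11], [0, 0, -0.11]], dr=[[0, 0, 0], [0, 0, 0], [0, 0, 0], [0, 0, 0], [0, 0, 0], [0, 0, 0]])

```text
time: 3.1
tool_pos: [0.4394, 0.2831, 0.1279]
tool_rot: [3.138, -0.001, 1.861]
contact_force: [1.0, -0.8, -1.5]
opening: 0.0331
grip_force: 25.0
```

```bash
python3 - <<'E'
from h import *
from cell import *
o=observe();print(o["time"],o["tool_pos"],np.degrees(o["tool_rot"]),o["opening"],o["grip_force"])
a=np.radians(4.9);g=.5807-.012*np.sin(a),-.0702+.012*np.cos(a);print(g)
go(o,[*g,.126],94.9)
c=read_camera("side"); np.savez("side1.npz",**c); cv2.imwrite("pics/side1.png",cv2.resize(c["color"],(800,600)))
E
```

```text
3.1 [0.43939639 0.28311769 0.12791853] [ 1.79812845e+02 -3.35138762e-02  1.06605264e+02] 0.033119451579613844 24.999064207077026
(np.float64(0.5796749969223516), np.float64(-0.05824385644570912))
travel [-0.3672  0.0369  0.0018] dr [ 0.18 -0.05 11.71]
```

View pics/side1.png

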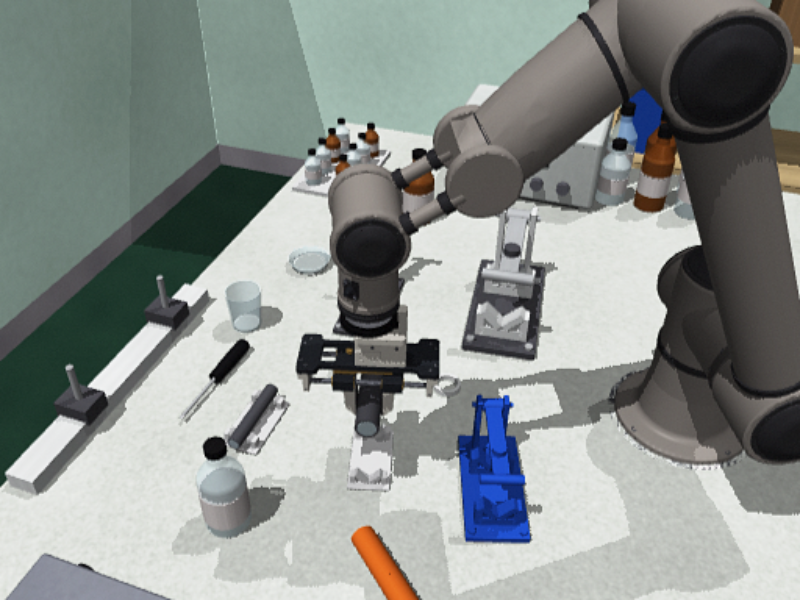

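The lens is held level (side view, lens end at (368,410)), and the rest is empty at (370,470). Next I carry it over the mount.

Request:
arm_command(fingers=[1, 1, 1, 1, 1, 1, 1, 1], travel=[[-0.03, 0.003, 0], [-0.065, 0.0066, 0], [-0.105, 0.0107, 0], [-0.145, 0.0148, 0], [-0.185, 0.0189, 0], [-0.225, 0.023, 0], [-0.26, 0.0265, 0], [-0.285, 0.0291, 0]], dr=[[0, 0, 1], [0, 0, 2], [0, 0, 4], [0, 0, 6], [0, 0, 8], [0, 0, 10], [0, 0, 11.7], [0, 0, 11.7]])

```text
time: 3.82
tool_pos: [0.5474, 0.015, 0.1231]
tool_rot: [-3.137, -0.001, 1.653]
contact_force: [1.6, 0.5, -2.4]
opening: 0.0333
grip_force: 25.0
```

```bash
python3 - <<'E'
from h import *
from cell import *
o=observe();print(o["time"],o["tool_pos"],np.degrees(o["tool_rot"]),o["contact_force"])
go(o,[.5795,-.0563,.075],94.9)
c=read_camera("top"); np.savez("top1.npz",**c)
P=cloud(c).reshape(-1,3)
# lens ends poking out on either side of gripper, in tool frame
a=np.radians(4.9); ex=np.array([np.cos(a),np.sin(a)]); ey=np.array([-ex[1],ex[0]])
d=P[:,:2]-o["tool_pos"][:2]; X,Y=d@ex,d@ey
m=(abs(X)<.03)&(abs(Y)<.12)&(P[:,2]>.12)&(P[:,2]<.175); print(m.sum(),Y[m].min(),Y[m].max(),P[m,2].max())
for lo,hi in((-.09,-.04),(.04,.09)):
    k=m&(Y>lo)&(Y<hi); print(k.sum(), X[k].mean() if k.any() else 0, P[k,2].mean())
E
```

```text
3.8167 [0.54736584 0.01498259 0.12308685] [-1.79724591e+02 -3.08537549e-02  9.46957817e+01] [ 1.61376586  0.52600741 -2.4156531 ]
travel [-0.0737  0.0264  0.0479] dr [-0.28 -0.03 -0.2 ]
54 -0.04937229124744402 0.05211596837987714 0.1602838636227576
5 -0.012949440724748868 0.15037663064080967
49 -0.0040302766360646725 0.1525057428733287
```

Request:
arm_command(fingers=[1, 1, 1, 1, 1, 1], travel=[[-0.025, 0.009, 0.005], [-0.05, 0.018, 0.012], [-0.068, 0.024, 0.02], [-0.0735, 0.0264, 0.03], [-0.0735, 0.0264, 0.035], [-0.0735, 0.0264, 0.035]], dr=[[0, 0, 0], [0, 0, 0], [0, 0, 0], [0, 0, 0], [0, 0, 0], [0, 0, 0]])

```text
time: 4.37
tool_pos: [0.5784, -0.052, 0.0878]
tool_rot: [-3.135, -0.002, 1.656]
contact_force: [-0.3, 0.3, -2.0]
opening: 0.0333
grip_force: 25.0
```

```bash
python3 - <<'E'
from h import *
from cell import *
o=observe();print(o["time"],o["tool_pos"],np.degrees(o["tool_rot"]),o["contact_force"])
go(o,[.5795,-.0563,.0383],94.9)
c=read_camera("side"); np.savez("side2.npz",**c); cv2.imwrite("pics/side2.png",cv2.resize(c["color"][60:300,140:396],(800,750))[:600])
E
```

```text
4.3667 [ 0.57843375 -0.05201995  0.08778045] [-1.79643210e+02 -1.42722901e-01  9.48777218e+01] [-0.28992724  0.28696428 -1.95786503]
travel [-0.0045  0.001   0.0495] dr [-0.36 -0.14 -0.02]
```

View pics/side2.png

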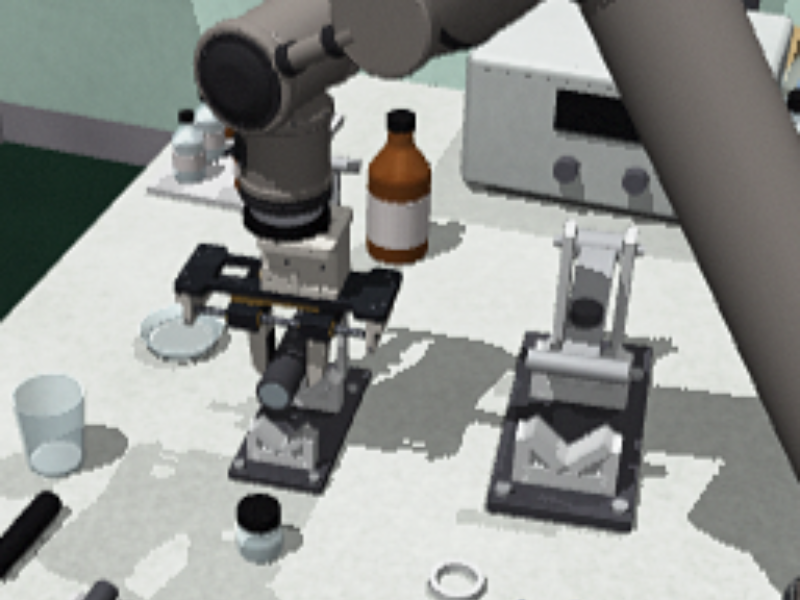

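The lens hangs above the front vee (picture (275,385) over the vee at (285,440)), and the arm stands upright behind it. Next I lower it.

Request:
arm_command(fingers=[1, 1, 1, 1, 1, 1], travel=[[-0.001, 0, 0.012], [-0.002, 0, 0.024], [-0.002, 0, 0.034], [-0.002, 0, 0.04], [-0.002, 0, 0.04], [-0.002, 0, 0.04]], dr=[[0, 0, 0], [0, 0, 0], [0, 0, 0], [0, 0, 0], [0, 0, 0], [0, 0, 0]])

```text
time: 4.92
tool_pos: [0.5808, -0.0545, 0.051]
tool_rot: [-3.141, -0.0, 1.657]
contact_force: [0.0, -0.3, -2.1]
opening: 0.0336
grip_force: 25.0
```

```bash
python3 - <<'E'
from h import *
from cell import *
o=observe();print(o["time"],o["tool_pos"],np.degrees(o["tool_rot"]),o["contact_force"])
go(o,[.5795,-.0563,.0383],94.9)
E
```

```text
4.9167 [ 0.58082807 -0.05447805  0.05104448] [-1.79982772e+02 -1.52455455e-02  9.49346366e+01] [ 0.03347009 -0.29311617 -2.05338461]
travel [-0.0017 -0.0015  0.0127] dr [-0.02 -0.02  0.03]
```

Request:
arm_command(fingers=[1, 1, 1, 1, 1, 1], travel=[[-0.001, -0.0005, 0.003], [-0.001, -0.0005, 0.006], [-0.001, -0.0005, 0.009], [-0.001, -0.0005, 0.0105], [-0.001, -0.0005, 0.0105], [-0.001, -0.0005, 0.0105]], dr=[[0, 0, 0], [0, 0, 0], [0, 0, 0], [0, 0, 0], [0, 0, 0], [0, 0, 0]])

```text
time: 5.42
tool_pos: [0.5805, -0.0561, 0.0404]
tool_rot: [-3.142, -0.0, 1.656]
contact_force: [-0.5, -0.5, -2.5]
opening: 0.0332
grip_force: 25.0
```

Request:
arm_command(fingers=[1, 1, 1], travel=[[0, 0, 0.001], [0, 0, 0.0015], [0, 0, 0.0015]], dr=[[0, 0, 0], [0, 0, 0], [0, 0, 0]])

```text
time: 5.67
tool_pos: [0.5806, -0.0561, 0.0393]
tool_rot: [3.141, 0.0, 1.656]
contact_force: [0.5, 0.4, -0.3]
opening: 0.0332
grip_force: 25.0
```

Request:
arm_command(fingers=[1, 1, 1], travel=[[0, 0, 0.0006], [0, 0, 0.0006], [0, 0, 0.0006]], dr=[[0, 0, 0], [0, 0, 0], [0, 0, 0]])

```text
time: 5.92
tool_pos: [0.5807, -0.0561, 0.0391]
tool_rot: [3.141, 0.0, 1.656]
contact_force: [-3.0, 0.6, 5.7]
opening: 0.0333
grip_force: 25.0
```

Seated with about 8 N of contact. I open the fingers a little.

Request:
arm_command(fingers=[0.2, 0.1, 0, -0.1, -0.2, -0.3, -0.3, -0.3], travel=[[0, 0, 0], [0, 0, 0], [0, 0, 0], [0, 0, 0], [0, 0, 0], [0, 0, 0], [0, 0, 0], [0, 0, 0]], dr=[[0, 0, 0], [0, 0, 0], [0, 0, 0], [0, 0, 0], [0, 0, 0], [0, 0, 0], [0, 0, 0], [0, 0, 0]])

```text
time: 6.58
tool_pos: [0.5805, -0.0561, 0.0384]
tool_rot: [3.142, -0.0, 1.656]
contact_force: [-0.2, 0.2, -0.2]
opening: 0.0595
grip_force: 0.0
```

Request:
arm_command(fingers=[-0.3, -0.3, -0.3, -0.3, -0.3, -0.3, -0.3, -0.3], travel=[[0, 0, 0], [0, 0, 0], [0, 0, -0.01], [0, 0, -0.03], [0, 0, -0.055], [0, 0, -0.08], [0, 0, -0.11], [0, 0, -0.14]], dr=[[0, 0, 0], [0, 0, 0], [0, 0, 0], [0, 0, 0], [0, 0, 0], [0, 0, 0], [0, 0, 0], [0, 0, 0]])

```text
time: 7.25
tool_pos: [0.5801, -0.056, 0.1804]
tool_rot: [-3.141, -0.0, 1.656]
contact_force: [1.0, -0.2, -0.2]
opening: 0.0597
grip_force: 0.0
```

Request:
arm_command(fingers=[1, 1, 1, 1, 1, 1, 1, 1], travel=[[0, 0, -0.04], [0, 0, -0.08], [0, 0, -0.115], [-0.03, 0, -0.12], [-0.07, 0, -0.12], [-0.11, 0, -0.12], [-0.15, 0, -0.12], [-0.174, 0, -0.12]], dr=[[0, 0, 0], [0, 0, 0], [0, 0, 0], [0, 0, 0], [0, 0, 0], [0, 0, 0], [0, 0, 0], [0, 0, 0]])

```text
time: 7.92
tool_pos: [0.5948, -0.2332, 0.2991]
tool_rot: [3.141, 0.001, 1.654]
contact_force: [0.5, 0.3, 0.5]
opening: 0.011
grip_force: 0.0
```

Request:
arm_command(fingers=[1, 1, 1], travel=[[0, 0, 0], [0, 0, 0], [0, 0, 0]], dr=[[0, 0, 0], [0, 0, 0], [0, 0, 0]])

```text
time: 8.17
tool_pos: [0.5952, -0.2287, 0.2989]
tool_rot: [3.141, -0.001, 1.656]
contact_force: [-1.3, 0.5, 0.3]
opening: 0.0004
grip_force: 0.0
```

```bash
cat >> h.py <<'E'
a5=np.radians(4.9); EX=np.array([np.cos(a5),np.sin(a5)]); EY=np.array([-EX[1],EX[0]]); M0=np.array([.5807,-.0702])
def inm(p): d=np.asarray(p)[...,:2]-M0; return d@EX,d@EY
E
python3 - <<'E'
from h import *
from cell import *
o=observe();print(o["time"],o["tool_pos"],np.degrees(o["tool_rot"]),o["opening"],"mount",inm(o["tool_pos"]))
c=read_camera("side"); cv2.imwrite("pics/side3.png",cv2.resize(c["color"][40:280,140:396],(640,600)))
for n in("side","top"):
    P=cloud(read_camera(n)).reshape(-1,3);X,Y=inm(P)
    m=(abs(X)<.016)&(abs(Y)<.08)&(P[:,2]>.058)&(P[:,2]<.085)
    if m.any():print(n,m.sum(),X[m].mean(),Y[m].min(),Y[m].max(),"ztop",P[m,2].max(),np.percentile(P[m,2],90))
    m=(abs(X)<.03)&(abs(Y+.11)<.03)&(P[:,2]>.225)&(P[:,2]<.26)
    if m.any():print("bar",n,m.sum(),X[m].mean(),Y[m].min(),Y[m].max(),P[m,2].max())
E
```

```text
8.1667 [ 0.5952208  -0.22870706  0.29885233] [ 1.79981176e+02 -3.29148235e-02  9.49043579e+01] 0.00038481479907169144 mount (np.float64(0.0009285413398863607), np.float64(-0.15916808276336394))
side 323 -0.002932897604696719 -0.06573446132717826 0.07333417370236195 ztop 0.07638357294390342 0.07241661863748412
bar side 118 -0.000996222322142857 -0.12115837706598102 -0.10073728977507043 0.2491536891155431
top 458 -0.00099569529870428 -0.0639499837980368 0.06644531735430569 ztop 0.07695916226753584 0.07258980962467515
bar top 122 0.0027387193454805063 -0.12173840365280274 -0.1081843786926027 0.24706872863751383
```

View pics/side3.png

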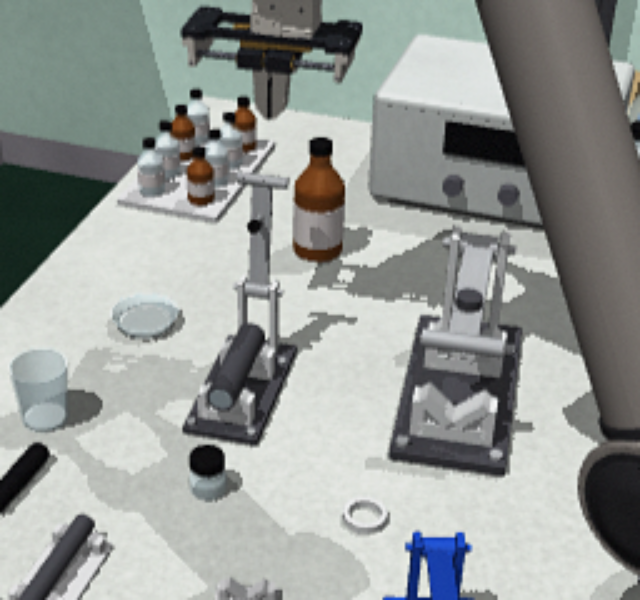

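The lens lies centred in the vees: ends at −64 and +66 mm, top at about 72 mm. The arm still stands open, with its bar at picture (262,182). The closed fingertips are beyond it at (270,112), so I lower them beside the bar.

Request:
arm_command(fingers=[1, 1, 1, 1, 1], travel=[[0.005, -0.001, 0.025], [0.005, -0.001, 0.05], [0.005, -0.001, 0.07], [0.005, -0.001, 0.07], [0.005, -0.001, 0.07]], dr=[[0, 0, 0], [0, 0, 0], [0, 0, 0], [0, 0, 0], [0, 0, 0]], squeeze=10)

```text
time: 8.73
tool_pos: [0.5938, -0.2234, 0.2283]
tool_rot: [-3.14, -0.001, 1.658]
contact_force: [0.2, -0.6, 1.2]
opening: 0.0005
grip_force: 0.0
```

```bash
python3 - <<'E'
from h import *
from cell import *
o=observe();print(o["time"],o["tool_pos"],o["contact_force"],"mount",inm(o["tool_pos"]))
E
```

```text
8.7333 [ 0.59378502 -0.22343824  0.22828053] [ 0.24281309 -0.64499719  1.18496156] mount (np.float64(-5.193835065767184e-05), np.float64(-0.15379588577873946))
```

Request:
arm_command(fingers=[1, 1, 1, 1, 1, 1, 1, 1], travel=[[0.014, 0, -0.001], [0.026, 0, -0.002], [0.04, 0, -0.003], [0.053, 0, -0.004], [0.067, 0, -0.0035], [0.08, 0, -0.003], [0.093, 0, 0.0], [0.106, 0, 0.004]], dr=[[0, 0, 0], [0, 0, 0], [0, 0, 0], [0, 0, 0], [0, 0, 0], [0, 0, 0], [0, 0, 0], [0, 0, 0]])

```text
time: 9.4
tool_pos: [0.5848, -0.1175, 0.2243]
tool_rot: [3.141, 0.0, 1.657]
contact_force: [0.3, -1.4, -1.0]
opening: 0.0007
grip_force: 0.6
```

```bash
python3 - <<'E'
from h import *
from cell import *
o=observe();print(o["time"],o["tool_pos"],o["contact_force"],"mount",inm(o["tool_pos"]))
c=read_camera("side"); cv2.imwrite("pics/side4.png",cv2.resize(c["color"][60:240,160:352],(640,600)))
P=cloud(c).reshape(-1,3);X,Y=inm(P)
m=(abs(X)>.016)&(abs(X)<.028)&(Y>-.12)&(Y<.06)&(P[:,2]>.15)&(P[:,2]<.245);print("bar",m.sum(),Y[m].min(),Y[m].max(),np.median(Y[m]),np.median(P[m,2]),P[m,2].max())
E
```

```text
9.4 [ 0.58475363 -0.117466    0.22431729] [ 0.31528567 -1.36988208 -0.95984872] mount (np.float64(1.4971867877894843e-06), np.float64(-0.047439507239880864))
bar 47 -0.058541720395148836 -0.01828642107743921 -0.02390233243177184 0.22731575563488046 0.24412794592707238
```

View pics/side4.png

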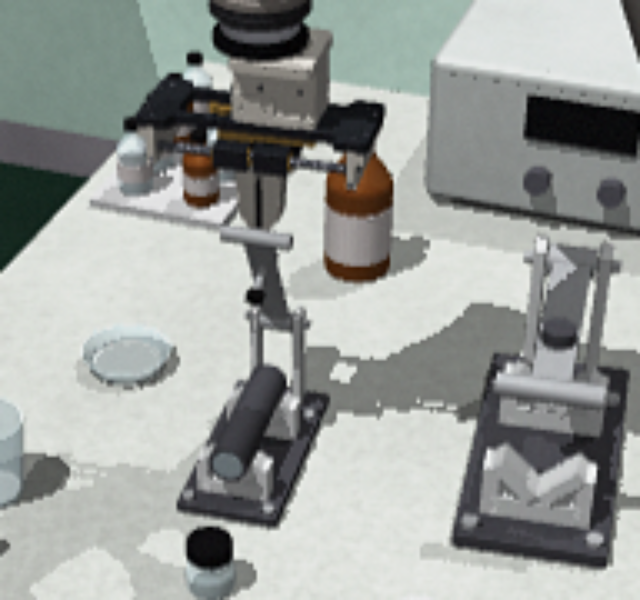

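The bar at picture (257,238) leans towards +y with the fingertips behind it, as planned. I continue along the arc.

Request:
arm_command(fingers=[1, 1, 1, 1, 1, 1, 1, 1], travel=[[0.009, 0, 0.0035], [0.018, 0, 0.0075], [0.027, 0, 0.013], [0.0355, 0, 0.019], [0.043, 0, 0.0265], [0.0505, 0, 0.034], [0.057, 0, 0.0425], [0.0635, 0, 0.051]], dr=[[0, 0, 0], [0, 0, 0], [0, 0, 0], [0, 0, 0], [0, 0, 0], [0, 0, 0], [0, 0, 0], [0, 0, 0]])

```text
time: 10.12
tool_pos: [0.5793, -0.055, 0.1724]
tool_rot: [-3.141, -0.0, 1.656]
contact_force: [-0.2, -0.5, 0.1]
opening: 0.0005
grip_force: 0.2
```

```bash
python3 - <<'E'
from h import *
from cell import *
o=observe();print(o["time"],o["tool_pos"],o["contact_force"],"mount",inm(o["tool_pos"]))
for n in("side","top"):
    P=cloud(read_camera(n)).reshape(-1,3);X,Y=inm(P)
    m=(abs(X)>.016)&(abs(X)<.028)&(Y>-.0)&(Y<.08)&(P[:,2]>.10)&(P[:,2]<.2);print(n,"bar",m.sum(),np.percentile(Y[m],[10,50,90]),np.percentile(P[m,2],[10,50,90]))
E
```

```text
10.1167 [ 0.57931022 -0.05498993  0.17240192] [-0.24700392 -0.45735258  0.07743398] mount (np.float64(-8.549870155100613e-05), np.float64(0.015273196542457866))
side bar 59 [0.02050187 0.03392855 0.03832152] [0.16415867 0.17142162 0.19336365]Traceback (most recent call last):
  File "<stdin>", line 6, in <module>
    return _quantile_unchecked(
        a, q, axis, out, overwrite_input, method, keepdims, weights)
    return _ureduce(a,
                    func=_quantile_ureduce_func,
    ...<5 lines>...
                    overwrite_input=overwrite_input,
                    method=method)
    r = func(a, **kwargs)
    result = _quantile(arr,
                       quantiles=q,
    ...<2 lines>...
                       out=out,
                       weights=wgt)
    slices_having_nans = np.isnan(arr[-1, ...])
                                  ~~~^^^^^^^^^
IndexError: index -1 is out of bounds for axis 0 with size 0
```

Request:
arm_command(fingers=[1, 1, 1, 1, 1, 1, 1, 1], travel=[[0, 0, -0.008], [0.011, 0, -0.008], [0.015, 0, 0.002], [0.017, 0, 0.01], [0.019, 0, 0.0175], [0.022, 0, 0.0275], [0.025, 0, 0.0375], [0.027, 0, 0.0475]], dr=[[0, 0, 0], [0, 0, 0], [0, 0, 0], [0, 0, 0], [0, 0, 0], [0, 0, 0], [0, 0, 0], [0, 0, 0]])

```text
time: 10.88
tool_pos: [0.5769, -0.0285, 0.1245]
tool_rot: [-3.141, -0.0, 1.656]
contact_force: [0.8, 1.0, 0.4]
opening: 0.0006
grip_force: 0.2
```

Request:
arm_command(fingers=[1, 1, 1, 1, 1, 1, 1, 1], travel=[[0.001, 0, 0.003], [0.001, 0, 0.006], [0.002, 0, 0.009], [0.002, 0, 0.012], [0.003, 0, 0.0145], [0.003, 0, 0.0165], [0.003, 0, 0.0165], [0.003, 0, 0.0165]], dr=[[0, 0, 0], [0, 0, 0], [0, 0, 0], [0, 0, 0], [0, 0, 0], [0, 0, 0], [0, 0, 0], [0, 0, 0]])

```text
time: 11.55
tool_pos: [0.5771, -0.0261, 0.1096]
tool_rot: [3.141, 0.0, 1.656]
contact_force: [-0.7, -2.8, 3.0]
opening: 0.0004
grip_force: 1.3
```

```bash
python3 - <<'E'
from h import *
from cell import *
o=observe();print(o["time"],o["tool_pos"],o["contact_force"],"mount",inm(o["tool_pos"]))
c=read_camera("side"); cv2.imwrite("pics/side5.png",cv2.resize(c["color"][90:270,160:352],(640,600)))
E
```

```text
11.55 [ 0.57710669 -0.02607384  0.10964993] [-0.69732922 -2.76383638  3.02933787] mount (np.float64(0.00018894208043074943), np.float64(0.04427182500414836))
```

View pics/side5.png

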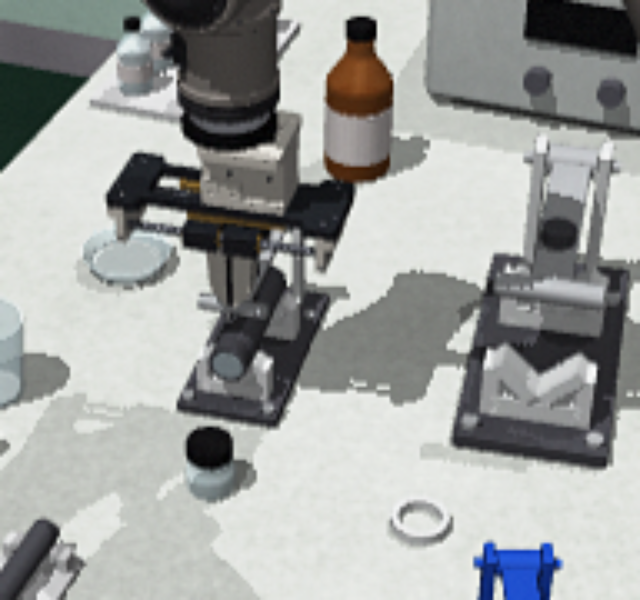

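```bash
python3 - <<'E'
from h import *
from cell import *
c=read_camera("side"); o=observe()
def mp(x,y,z): return [*(M0+x*EX+y*EY),z]
L=dict(tcp=o["tool_pos"],bar0=mp(-.03,.045,.1),bar1=mp(.03,.045,.1),lensA=mp(0,-.065,.055),lensB=mp(0,.065,.055),hinge=mp(0,-.095,.1))
for k,v in L.items(): print(k,np.round((project(c,v)[0]-[160,90])*10/3))
P=cloud(c).reshape(-1,3);X,Y=inm(P)
m=(abs(X)<.04)&(Y>-.08)&(Y<.09)&(P[:,2]>.085)&(P[:,2]<.125)
print(m.sum()); 
for lo in np.arange(-.08,.09,.02):
    k=m&(Y>lo)&(Y<lo+.02); 
    if k.any(): print(round(lo,2),k.sum(),X[k].min(),X[k].max(),P[k,2].min(),P[k,2].max(),np.median(P[k,2]))
E
```

```text
tcp [232. 297.]
bar0 [267. 312.]
bar1 [199. 301.]
lensA [268. 276.]
lensB [227. 362.]
hinge [276. 218.]
186
-0.08 8 -0.020074842195504507 -0.004234337464080249 0.09281882177019211 0.1039502935851604 0.10243237266877192
-0.06 8 -0.013409241939374681 -0.00443570323095392 0.09750814513629323 0.10560923395407483 0.10438650691448553
-0.04 13 -0.012703173379896486 -0.0020563630062057155 0.09615387905503711 0.10802520437886337 0.10418470385115684
-0.02 13 -0.013128925158414224 -0.0033385027727131163 0.09891382924534857 0.11177590025256597 0.10498496586348308
0.0 10 -0.013461571661963457 -0.009035011799452064 0.1001063530184744 0.1166543395440654 0.1047700638753189
0.02 6 -0.016340064134573836 -0.011211289692704001 0.10038762776152278 0.12181948072808481 0.10574978537140395
0.04 125 -0.030425948327883482 0.029019405991405168 0.09588683476183621 0.12476087552759708 0.10789855652300623
0.06 3 -0.00849231069498616 0.003153246217628936 0.11366208853693485 0.12223609891637698 0.11928803808087463
```

The strap is nearly level: its top is at about 104–106 mm and the bar at the expected pixels, (199,301) to (267,312). I press on until the stop takes the load.

Request:
arm_command(fingers=[1, 1, 1, 1, 1], travel=[[0, 0, 0.001], [0, 0, 0.002], [0, 0, 0.0025], [0, 0, 0.0025], [0, 0, 0.0025]], dr=[[0, 0, 0], [0, 0, 0], [0, 0, 0], [0, 0, 0], [0, 0, 0]])

```text
time: 12.07
tool_pos: [0.5771, -0.0259, 0.1073]
tool_rot: [3.141, 0.0, 1.656]
contact_force: [-1.9, -1.7, 4.3]
opening: 0.0008
grip_force: 2.6
```

Request:
arm_command(fingers=[1, 1, 1, 1, 1], travel=[[0, 0, 0.0005], [0, 0, 0.001], [0, 0, 0.001], [0, 0, 0.001], [0, 0, 0.001]], dr=[[0, 0, 0], [0, 0, 0], [0, 0, 0], [0, 0, 0], [0, 0, 0]])

```text
time: 12.48
tool_pos: [0.5772, -0.026, 0.1069]
tool_rot: [3.14, 0.0, 1.656]
contact_force: [-2.6, -1.6, 9.2]
opening: 0.0004
grip_force: 4.4
```

Request:
arm_command(fingers=[1, 1, 1, 1, 1, 1], travel=[[0, 0, 0.0006], [0, 0, 0.0006], [0, 0, 0.0006], [0, 0, 0.0006], [0, 0, 0.0006], [0, 0, 0.0006]], dr=[[0, 0, 0], [0, 0, 0], [0, 0, 0], [0, 0, 0], [0, 0, 0], [0, 0, 0]])

```text
time: 12.98
tool_pos: [0.5772, -0.026, 0.1067]
tool_rot: [3.14, 0.001, 1.656]
contact_force: [-3.6, -2.4, 11.6]
opening: 0.0001
grip_force: 6.0
```

```bash
python3 - <<'E'
from h import *
from cell import *
for n in("side","top"):
    P=cloud(read_camera(n)).reshape(-1,3);X,Y=inm(P)
    m=(abs(X)<.016)&(abs(Y)<.08)&(P[:,2]>.055)&(P[:,2]<.08)
    if m.any(): print(n,"lens",m.sum(),X[m].mean(),Y[m].min(),Y[m].max(),np.percentile(P[m,2],95))
    m=(abs(X)<.014)&(Y>-.085)&(Y<.03)&(P[:,2]>.1)&(P[:,2]<.11); k=np.polyfit(Y[m],P[m,2],1); print("strap slope",k,m.sum())
o=observe();print(o["time"],o["tool_pos"],o["contact_force"])
E
```

```text
side lens 219 -0.0043672897100245165 -0.06295375658242529 0.07356581502423344 0.07331523760695319
strap slope [-0.00133932  0.10294664] 41
top lens 19 -0.011461186076495085 -0.06431593450020438 -0.01612906117317435 0.06987919680222102
strap slope [0.0085188  0.10418649] 94
13.0833 [ 0.57722923 -0.02591745  0.10672028] [-4.62344825 -2.03295884 12.21366509]
```

The arm is level and held at its stop with about 12 N, and the lens is in place. I hand in.

```bash
python3 -c "
from cell import *
print(hand_in())"
```

```text
the job is handed in; nothing more can be done
None
```

I handed the job in with the lens centred in the vees and the clamp arm held level against its stop with about 12 N on the crossbar; the hand-in gave no verdict, and I had no direct reading of the foot or vee forces.

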